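# Free the jammed reel and stand it up

## Robot

A 7-joint arm with a two-finger parallel gripper is mounted at the origin on the work surface. World frame = base frame: x ahead of the robot, y to its left, z up, the work surface at z = 0. Lengths are in m, angles in rad, forces in N, time in s.
With the tool pointing down it reaches from about 0.35 to 0.9 m from the base axis. Payload 19.9 kg.
Tool frame: the origin (TCP) lies between the finger pads; the fingertips stand 19 mm ahead of it and the grasp point (between the pads) is the TCP; z points along the fingers, y is the line along which they close (so a half turn about z gives the same grasp; the last joint's range is limited). The gripper opens to 94 mm and grips with 3 to 60 N. Pads are 16 mm wide; open, the fingers measure 119 mm over their backs; the gripper's body (75 mm by 177 mm) begins 78 mm behind the grasp point.
Start: joints at [1.06, 0.417, -0.01, 1.614, 0.005, 1.111, -0.053], TCP at [0.283, -0.557, 0.224] pointing down, gripper open.
Joint ranges: [-2.81, 2.81], [-0.39, 2.02], [-1.27, 1.25], [0.06, 2.57], [-1.19, 4.33], [0.19, 2], [-2.82, 2.82]. Speed limits (rad/s): [1.89, 1.89, 2.39, 2.39, 3.01, 3.01, 3.01].

## Interface

Orientations are given as a 3x3 rotation matrix whose columns are the frame's x, y, z axes.
In Python, from rig import robot gives the robot as it stands. Calls block until the motion is done:
- robot.move_ptp(position, orientation): joint-space move of the TCP to a pose.
- robot.move_linear(position, velocity=0.15, frame=None, threshold=None): straight line of the TCP; frame=None keeps the orientation; velocity is the mean speed in m/s. With threshold (N) it stops when the force on the tool has changed by that much, and returns True; else False.
- robot.goto_joints(angles): joint-space move.
- robot.gripper_to(opening): finger opening in m; the grip force is fixed at half the most; returns when the fingers have stopped.
- robot.pause(seconds).
- robot.ik(position, orientation): joint angles nearest the present ones, or None.
- robot.get_state(): the state.
- robot.grab_frame(name): name is "scene" or "top"; returns the picture (480x640x3 uint8, red, green, blue); there is no depth.
- robot.camera_info(name): a dict with "fx", "fy", "cx", "cy" (pixels), "rvec" (rotation vector, rad) and "tvec" (3), from world to camera coordinates, as OpenCV has them. Camera axes: x right, y down, z forward; pixel columns grow to the right and rows downward; lengths in m; the calibration is good to about 2 mm. A picture is of the moment at which its call begins. camera_info takes no time and is no camera call.
A pose or a line that the arm cannot do raises robot.PlanningError and nothing moves.
- robot.sign_off(): hands the job in; it is judged then, once.
The state is a dict: "time": time; "qpos": joint angles; "joint_vel": joint speeds; "effort": joint torques, N m; "ee_pos": TCP position; "tool_rot": TCP orientation; "force": force on the tool from outside, world axes, zero at the start; "moment": the same for the moment, N m; "opening": finger opening in m; "grasp_force": force on a finger pad.
Only numpy, scipy, OpenCV 4.12 (cv2) and the standard library are available. Lean on these libraries where they do the work, as an engineer would, in place of code of your own. Each camera call takes 0.05 s, during which the arm holds its last target. There are 200 camera calls.

## Task

An empty orange reel has fallen on its side and is trapped in the corner pocket of the plywood box, under the strip on the rim, with a white batten blocking its way out. Shift the batten sideways out of the way but leave it lying in the box, draw the reel straight out of its pocket, then tip it up so that it stands on one of its flanges on the box floor, clear of the pocket and not touching the batten. Do not lift the reel or the batten out of the box, and leave the screw jar, the glue bottle and the hammer where they are.

Things in the scene. Friction and masses are not known exactly. Their poses are not given: they have to be found in the camera images.
- box: Fixed open-topped plywood box on the bench, outside 244 (its x) x 274 (its y) x 88 high, walls 12, floor 8 thick. Origin: centre of its underside, z up. Inside it spans -110..110 in its x and -125..125 in its y. The pocket is its inner corner at (-x, +y), 86 wide, between the -x wall and a low cleat, closed by the +y wall and open towards the box's -y, the only way out for the reel.
- pocket_cleat (a point): Top of the cleat's -y end, where the pocket ends. The cleat is a brown wooden bar on the box floor, 12 (box x) x 60 (box y), its top 32 above the bench; from this point it runs 60 towards +y to the wall. It stops the reel from rolling out sideways.
- pocket_strip (a point): Middle of the underside of the brown wooden strip fixed on the rim across the top of the pocket: 110 (box x) x 32 (box y) x 8 thick, underside 88 and top 96 above the bench; it reaches 20 over the inside of the +y wall. It stops the reel from being lifted or tipped up inside the pocket.
- reel: Empty orange reel, 0.13 to 0.22 kg, 62 long: two flanges 76 across, 7 thick, on a core 28 across. Origin: its centre, z along its axis, ends alike. Starts lying on both flange rims, axis along the box's y, 1 to 5 from the +y wall, centre 41 to 45 from the -x wall. Rolls freely. Pushed along its axis it slides if pushed low, tips if pushed high. Centre 38 above the box floor lying, 31 standing.
- batten: White painted wooden batten 34 x 34 x 170 (170 along its y), about 0.11 kg, lying on the box floor. Origin: centre of its underside. It starts lying along the box's y between the reel's outer flange and the -y wall, with a few mm of play, and with a gap of 35 to 43 between it and the -x wall.
- screw_jar: Small glass jar with steel lid, 42 diameter, 55 high, standing in the box in its (+x, +y) corner. Origin: centre of its underside. Leave alone.
- glue: White glue bottle with red cap, 52 diameter, 130 high, standing on the bench beside the box's +y wall. Origin: centre of its underside. Leave alone.
- hammer: Hammer 270 long, lying on the bench beside the box's -y wall. Origin: underside. Leave alone.
There are look-alikes about, which are no part of the job. What is meant by the reel is not yellow, and is the smaller of those in its own colour. What is meant by the batten is not blue, and is the larger of those in its own colour.

How it is judged:
By the outcome, as a careful person would: the job done as asked, in the order asked, and still so for the second after the job is handed in, with the robot touching nothing.
It also fails if it takes over 64 s, if anything falls off the work surface, if the arm or the gripper's body presses on something with over 40 N, if the wrist force passes 120 N, or if a joint passes its speed limit or range.

## Working session

There is one attempt and no reset: what is moved stays moved. The work goes in short steps, each a Python script; the robot and the scene stay as the last script left them, time stands still between calls to the robot, and variables do not carry over. Pictures are saved under pics/ and viewed, at most 10 in all, crops included, and the job is handed in when it is done.

```bash
mkdir -p pics; python3 - <<'E'
from rig import robot
import cv2
for n in("scene","top"):
    cv2.imwrite(f"pics/{n}0.png",robot.grab_frame(n)[:,:,::-1]); print(n,robot.camera_info(n))
print(robot.get_state())
E
```

```text
scene {'fx': 502.45146352869676, 'fy': 502.45146352869676, 'cx': 321.4562219362943, 'cy': 242.1587869186292, 'rvec': array([ 2.22865091,  0.95748396, -0.3893766 ]), 'tvec': array([-0.29856711, -0.19024401,  1.35153808])}
top {'fx': 604.8624957029102, 'fy': 604.8624957029102, 'cx': 318.0454034747494, 'cy': 240.6250338982025, 'rvec': array([ 2.14838218, -2.1697786 ,  0.08716206]), 'tvec': array([0.02667819, 0.4399086 , 1.30585032])}
{'time': 0.1, 'qpos': array([ 1.05950469,  0.41791263, -0.01031864,  1.61409026,  0.00468314,
        1.11071498, -0.05301467]), 'joint_vel': array([-6.07869601e-04, -1.85745343e-03, -3.68937538e-04,  5.66881549e-05,
        1.80350056e-03, -2.65675762e-04,  5.99799396e-04]), 'effort': array([ 3.01387765e-03, -8.52578902e+01,  6.40871488e-01, -4.26693070e+01,
       -4.88309842e-02,  1.62636494e-02, -5.73520058e-07]), 'ee_pos': array([ 0.28279969, -0.55700669,  0.22389876]), 'tool_rot': array([[ 8.91662608e-01,  4.52700215e-01, -5.55068391e-04],
       [ 4.52700551e-01, -8.91662104e-01,  9.50994536e-04],
       [-6.44180185e-05, -1.09924603e-03, -9.99999394e-01]]), 'force': array([-0.16062795,  0.47640364,  0.15208175]), 'moment': array([ 0.02871154, -0.01403419, -0.04705888]), 'grasp_force': 0.0, 'opening': 0.09382289260769472}
```

View pics/top0.png

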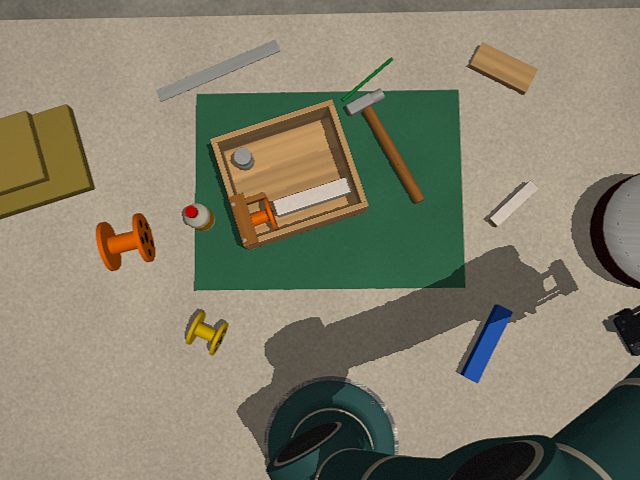

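View pics/scene0.png

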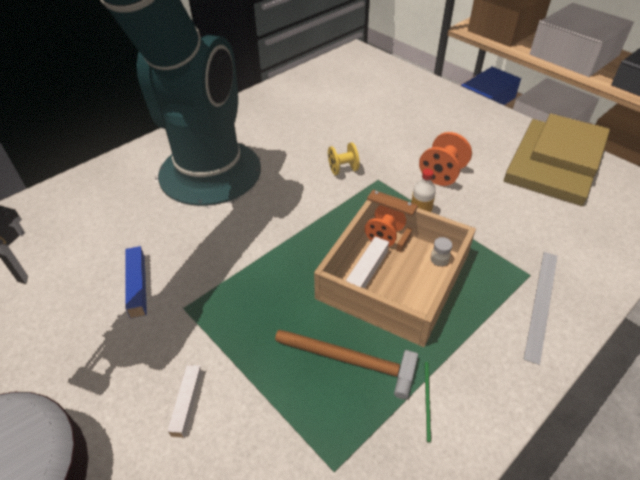

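Two reels are orange: the small one in the box at top (258,212) and a larger one on the bench at (125,242). The yellow one is at (207,332). Two battens are white: the long one in the box at (312,196) and a smaller one at (513,204). The blue one is at (486,343). The small orange reel and the long white batten fit the description, so I'll confirm both in a crop.

```bash
cat > h.py <<'E'
import numpy as np, cv2
from rig import robot
def ray(n,px,z):
    c=robot.camera_info(n);R=cv2.Rodrigues(c["rvec"])[0]
    C=-R.T@c["tvec"]
    d=R.T@np.array([(px[0]-c["cx"])/c["fx"],(px[1]-c["cy"])/c["fy"],1])
    return C+d*(z-C[2])/d[2]
def proj(n,P):
    c=robot.camera_info(n);K=np.array([[c["fx"],0,c["cx"]],[0,c["fy"],c["cy"]],[0,0,1]])
    return cv2.projectPoints(np.array(P,float),c["rvec"],c["tvec"],K,None)[0][:,0]
def crop(n,name,x0,x1,y0,y1,s):
    im=robot.grab_frame(n)[y0:y1,x0:x1,::-1]
    cv2.imwrite("pics/"+name,cv2.resize(im,None,fx=s,fy=s,interpolation=cv2.INTER_CUBIC))
E
python3 - <<'E'
import cv2
im=cv2.imread("pics/top0.png")[95:255,200:380]
cv2.imwrite("pics/c1.png",cv2.resize(im,None,fx=3.7,fy=3.7,interpolation=cv2.INTER_CUBIC))
E
```

```text
(no output)
```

View pics/c1.png

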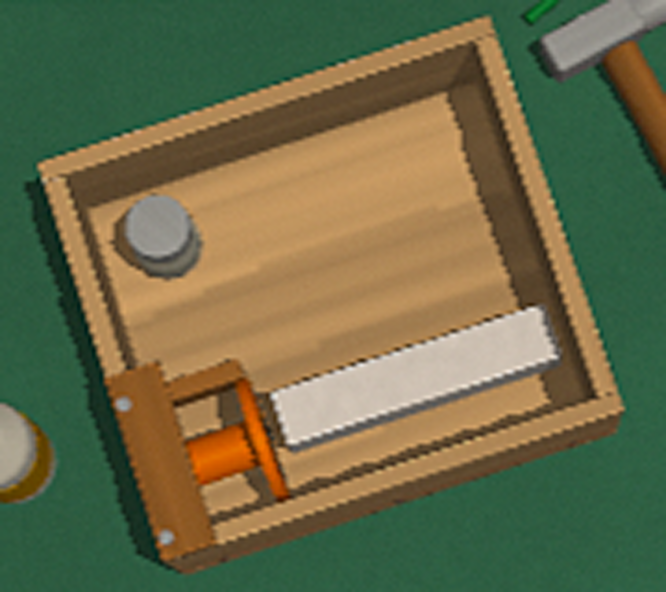

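The crop shows the small orange reel under the strip, centred about (232,450), its outer flange at about (262,440). The long white batten runs from (285,420) to (550,335), and the rim corners are at (38,165), (490,18) and (622,408). Next I'll fit the box pose.

```bash
cat >> h.py <<'E'
def full(p): return (200+(p[0]+.5)/3.7-.5, 95+(p[1]+.5)/3.7-.5)
E
python3 - <<'E'
from h import *
from scipy.optimize import least_squares
L=np.array([[.122,.137,.088],[.122,-.137,.088],[-.122,-.137,.088],[.110,.125,.088],[.110,-.125,.088],[-.110,-.125,.088]])
px=np.array([full(p) for p in [(38,165),(490,18),(622,408),(66,180),(478,43),(596,400)]])
def T(v,P): 
    c,s=np.cos(v[2]),np.sin(v[2]); P=np.atleast_2d(P)
    return np.c_[v[0]+c*P[:,0]-s*P[:,1],v[1]+s*P[:,0]+c*P[:,1],P[:,2]]
g=ray("top",(285,175),.088)
r=least_squares(lambda v:(proj("top",T(v,L))-px).ravel(),[g[0],g[1],.3]);v=r.x
print(v,np.round(r.fun,1)); np.save("box.npy",v)
def loc(p,z):
    w=ray("top",full(p),z);c,s=np.cos(v[2]),np.sin(v[2]);d=w[:2]-v[:2]
    return np.round([c*d[0]+s*d[1],-s*d[0]+c*d[1]],4)*1000
for p in [(272,398),(545,308),(557,357),(290,445)]: print("batten",loc(p,.042))
print("cleat end",loc((237,362),.032),loc((246,378),.032)); print("flange top",loc((244,382),.06),loc((262,440),.084),loc((282,497),.046))
print("jar",loc((160,226),.063)); print("strip",loc((110,382),.096),loc((155,362),.096),loc((215,545),.096),loc((165,560),.096))
E
```

```text
[0.57915486 0.08208216 0.31028992] [-0.  -0.1 -0.3 -0.4  0.8  1.3 -0.6 -0.7 -0.6 -0.2  0.6 -0.1]
batten [-41.7  52.3]
batten [ -41.7 -117.4]
batten [ -71.7 -114.8]
batten [-71.7  50.8]
cleat end [-12.5  65.8] [-23.4  63.7]
flange top [-30.9  64.2] [-70.8  63.5] [-100.1   64.5]
jar [72.2 82.5]
strip [-14.  134.5] [-11.1 106.8] [-121.2  106.2] [-120.4  135.5]
```

```bash
cat >> h.py <<'E'
v=np.load("box.npy"); c_,s_=np.cos(v[2]),np.sin(v[2])
B=np.array([[c_,-s_,0],[s_,c_,0],[0,0,1]])
def W(x,y,z): return np.array([v[0],v[1],0])+B@(np.array([x,y,z])/1000)   # box mm -> world
def Rt(deg,sg=-1):  # handle leans deg towards box +y; fingers close along box x
    a=np.radians(deg); z=np.array([0,-np.sin(a),-np.cos(a)]); y=np.array([sg,0,0.])
    return B@np.c_[np.cross(y,z),y,z]
E
python3 - <<'E'
from h import *
for sg in(1,-1):
    for P in [((-57,-33,34),0),((-57,-33,150),0),((-67,92,46),-15),((-67,70,130),-15),((-50,-20,60),20),((-50,-20,60),40),((-50,30,130),40),((-50,-20,60),-40)]:
        q=robot.ik(W(*P[0]),Rt(P[1],sg)); print(sg,P,None if q is None else np.round(q,2))
g=ray("top",(193,212),.13);print("glue",B.T[:2,:2]@(g[:2]-v[:2]))
print(W(-57,-33,34))
E
```

```text
1 ((-57, -33, 34), 0) [ 0.35  0.6  -0.59  1.95  0.49  0.73 -0.22]
1 ((-57, -33, 150), 0) [ 0.4   0.42 -0.64  1.89  0.31  0.93 -0.07]
1 ((-67, 92, 46), -15) [ 0.3   0.58 -0.62  2.    0.1   0.68 -0.01]
1 ((-67, 70, 130), -15) [ 0.4   0.45 -0.68  1.95  0.02  0.86  0.06]
1 ((-50, -20, 60), 20) [ 0.15  0.58 -0.62  1.97  0.89  0.94 -0.72]
1 ((-50, -20, 60), 40) [-0.05  0.69 -0.6   1.97  1.15  1.23 -1.06]
1 ((-50, 30, 130), 40) [ 0.12  0.72 -0.97  1.92  1.16  1.51 -1.07]
1 ((-50, -20, 60), -40) [ 0.69  0.83 -0.69  1.75 -0.17  1.01  0.52]
-1 ((-57, -33, 34), 0) [-0.9   0.86  1.08  1.99 -0.98  0.93 -2.13]
-1 ((-57, -33, 150), 0) [-0.94  0.58  1.09  1.93 -0.61  1.01 -2.4 ]
-1 ((-67, 92, 46), -15) [-1.    0.83  1.08  2.04 -1.14  1.13 -2.11]
-1 ((-67, 70, 130), -15) [-0.98  0.62  1.08  1.99 -0.89  1.15 -2.27]
-1 ((-50, -20, 60), 20) [ 0.47  0.81 -1.09  1.96  1.16  1.22  2.25]
-1 ((-50, -20, 60), 40) [ 0.28  0.95 -1.09  1.96  1.4   1.59  1.99]
-1 ((-50, 30, 130), 40) [ 0.19  0.8  -1.09  1.92  1.22  1.6   2.04]
-1 ((-50, -20, 60), -40) [ 0.23  0.71 -0.05  1.77 -0.64  1.13 -2.23]
glue [-0.02563087  0.21011894]
[0.53495293 0.033254   0.034     ]
```

```bash
python3 - <<'E'
from h import *
robot.move_ptp(W(-57,-33,170),Rt(0,1)); robot.gripper_to(.06)
print(robot.move_linear(W(-57,-33,34),.12,threshold=8)); print(robot.get_state()["ee_pos"])
robot.gripper_to(.0); s=robot.get_state(); print(s["opening"],s["grasp_force"],s["force"])
print(robot.move_linear(W(52,-33,34),.08)); robot.gripper_to(.06)
print(robot.get_state()["force"]); robot.move_linear(W(52,-33,150),.15)
robot.move_ptp(W(40,-80,220),Rt(0,1))
crop("top","c2.png",200,380,95,255,3.7); crop("scene","s2.png",270,490,160,350,3)
print(robot.get_state()["time"])
E
```

```text
False
[0.53536567 0.03328396 0.03462646]
0.033977302338801196 30.000220835208893 [-0.19685521  0.04022216  4.93303769]
False
[-0.00191251 -0.10180495  0.43831932]
8.4917
```

View pics/c2.png

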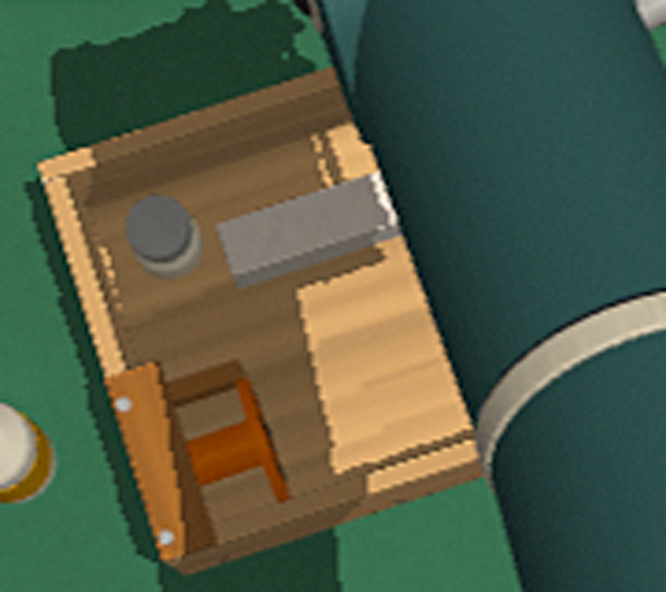

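View pics/s2.png

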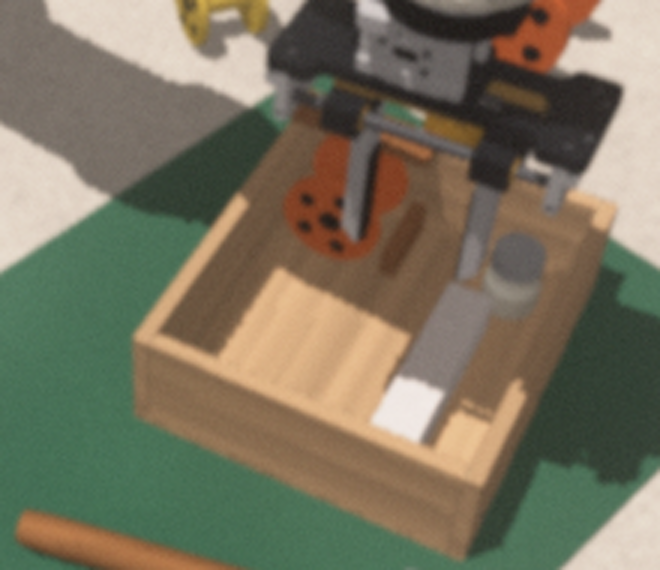

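The batten now lies at about box x = 52, with its near end at crop (220,228)–(238,285), clear of the jar. The reel hasn't moved: core at (226,455), outer flange edge running (250,380)–(288,497). The gripper's long side is along its closing line. Next I'll grasp the core and draw the reel out.

```bash
python3 - <<'E'
from h import *
def loc(p,z): return np.round((B.T@(ray("top",full(p),z)-np.array([v[0],v[1],0])))*1000,1)
print([loc(p,.046) for p in[(190,440),(195,487),(250,425),(262,468)]],[loc(p,.084) for p in [(266,440),(258,440)]])
x=-67; y=92; R=Rt(-15,1); ax=B.T@R[:,2]
P=np.array([x,y,46.]); A=P-110*ax
robot.move_ptp(W(*A),R); robot.gripper_to(.05)
hit=robot.move_linear(W(*P),.08,threshold=6); s=robot.get_state(); print(hit,s["ee_pos"]-W(*P),s["force"])
if not hit:
    robot.gripper_to(0); s=robot.get_state(); print(s["opening"],s["grasp_force"],s["force"])
    if .024<s["opening"]<.032:
        print(robot.move_linear(W(x,-20,46.5),.08,threshold=25)); s=robot.get_state(); print(s["opening"],s["force"],B.T@(s["ee_pos"]-W(0,0,0))*1000)
print(s["time"]); crop("scene","s3.png",270,490,160,350,3)
E
```

```text
[array([-50.9, 105.5,  46. ]), array([-78.3, 111.2,  46. ]), array([-53.6,  69.3,  46. ]), array([-80.1,  70.4,  46. ])] [array([-71.5,  61.3,  84. ]), array([-70.1,  65.6,  84. ])]
False [ 2.75548887e-04 -9.50569740e-05  3.42699899e-04] [-0.06605958 -0.31127066 -0.2549162 ]
0.027051234777314626 29.97605413198471 [ 0.28453138 -0.7991818   1.79786714]
False
0.027243853636540052 [-0.01842632  1.05265681 -1.56406149] [-66.99309407 -19.50174322  46.53472542]
13.25
```

View pics/s3.png

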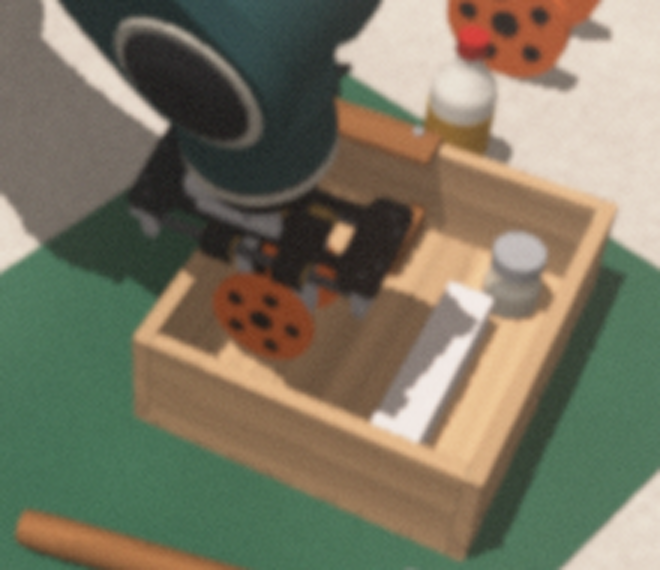

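The reel is out of the pocket, still held, outer flange at crop (265,318). Next I'll tip it by rotating it with the tool and setting its edge on the floor.

```bash
python3 - <<'E'
from h import *
robot.move_linear(W(-67,-25,64),.06)
robot.move_linear(W(-22,-28,64),.05,frame=Rt(40,1))
s=robot.get_state(); print(s["opening"],s["force"],s["time"])
print(robot.move_linear(W(-22,-28,50),.02,threshold=15)); s=robot.get_state(); print(B.T@(s["ee_pos"]-W(0,0,0))*1000,s["force"],s["time"])
crop("scene","s4.png",270,490,160,350,3)
E
```

```text
0.02752957959008818 [ 0.58835287  0.84478412 -2.37409689] 15.2583
True
[-21.80218519 -28.11527054  54.55347369] [-1.86253792  1.63438011 10.42127913] 15.7833
```

View pics/s4.png

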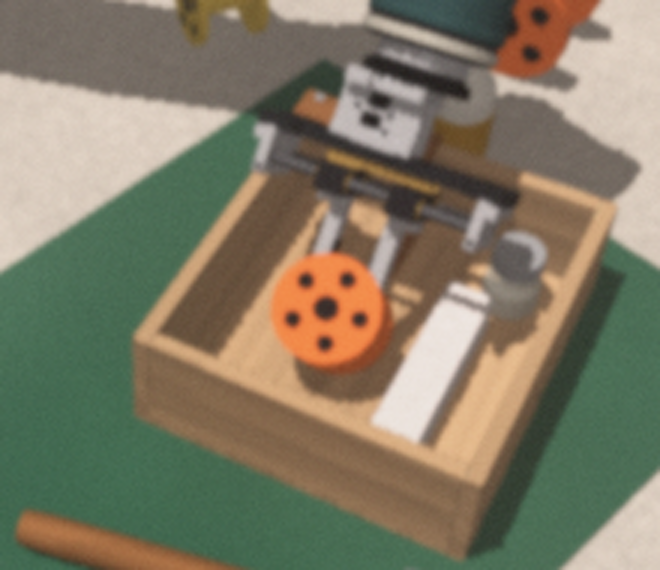

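The reel is tilted past its balance point and its lower edge touches the floor at the predicted height. Next I'll press slightly, release and withdraw along the tool axis.

```bash
python3 - <<'E'
from h import *
print(robot.move_linear(W(-22,-28,51),.02,threshold=25)); s=robot.get_state(); print(B.T@(s["ee_pos"]-W(0,0,0))*1000,s["force"])
robot.gripper_to(.042); print(robot.get_state()["force"])
P=s["ee_pos"]-Rt(40,1)[:,2]*.075
print(robot.move_linear(P,.04)); print(robot.get_state()["force"])
robot.move_linear(P+np.array([0,0,.1]),.12)
robot.move_ptp(W(120,-200,260),Rt(0,1)); robot.pause(.5)
print(robot.get_state()["time"])
a=robot.grab_frame("top")[95:255,200:380,::-1]; b=robot.grab_frame("scene")[160:350,270:490,::-1]
a=cv2.resize(a,(390,346)); b=cv2.resize(b,(400,346)); cv2.imwrite("pics/ab5.png",np.hstack([a,b]))
E
```

```text
True
[-20.75555621 -27.80037665  53.43232949] [0.04382536 2.30333904 9.60579068]
[-0.20369201 -0.1674628   0.43166564]
False
[ 0.3090169  -0.04190186 -0.18830785]
21.05
```

View pics/ab5.png

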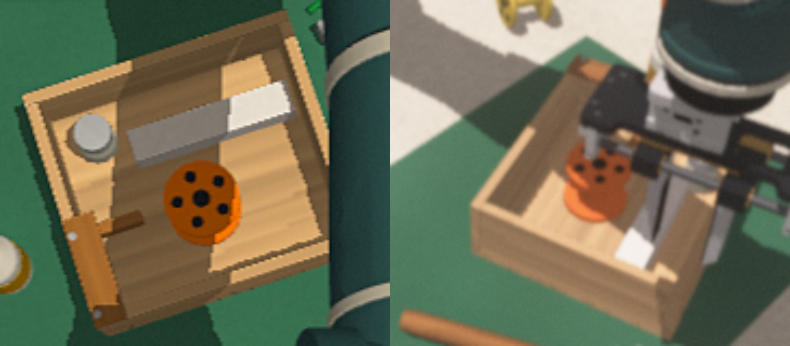

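The reel stands on a flange, its top face centred at (202,200) in the left view. The batten lies beside it with a visible gap, and the jar, glue and hammer look undisturbed. I'll check the clearances numerically and hand in.

```bash
python3 - <<'E'
from h import *
f=lambda p:(200+p[0]*180/390,95+p[1]*160/346)
L=lambda p,z:B.T@(ray("top",f(p),z)-W(0,0,0))*1000
r=L((202,200),.070); b=[L(p,.042) for p in[(138,163),(291,112)]]
print(r,b); gap=min(q[0] for q in b)-r[0]-38; print("gap",gap)
if gap>4 and r[1]+38<60: print(robot.sign_off())
E
```

```text
[-30.27698394   0.6062979   70.        ] [array([32.20701311, 50.34358059, 42.        ]), array([  32.92571383, -113.19775243,   42.        ])]
gap 24.483997054323453
the job is handed in; nothing more can be done
None
```

The job is handed in: the reel stands on one flange on the box floor, about 24 mm from the batten and clear of the pocket, the batten lies to the side in the box, and the clock was about 21 s of the 64 s limit; the screw jar, glue bottle and hammer were not touched.

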